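# Set the stop sleeve of the inlay press to six and press the plaque

### The arm

A 7-joint arm with a two-finger parallel gripper is mounted at the origin on the work surface. World frame = base frame: x ahead of the robot, y to its left, z up, the work surface at z = 0. Lengths are in m, angles in rad, forces in N, time in s.
With the tool pointing down it reaches from about 0.4 to 0.85 m from the base axis. Payload 10.4 kg.
Tool frame: the origin (TCP) lies on the centre line of the jaws, within the pads' length; the fingertips stand 14 mm ahead of it and the grasp point (between the pads) lies 5 mm behind it; z points along the fingers, y is the line along which they close (so a half turn about z gives the same grasp; the last joint's range is limited). The gripper opens to 87 mm and grips with 3 to 60 N. Pads are 19 mm wide; open, the fingers measure 117 mm over their backs; the gripper's body (75 mm by 190 mm) begins 51 mm behind the grasp point.
Start: joints at [-1.197, 0.332, -0.065, 1.46, 0.022, 1.35, -0.088], TCP at [0.242, 0.576, 0.237] pointing down, gripper open.
Joint ranges: [-2.6, 2.6], [-0.5, 2.12], [-1.47, 1.34], [0.16, 2.42], [-1.27, 4.41], [0.06, 2.06], [-2.6, 2.6]. Speed limits (rad/s): [2.22, 2.22, 2.79, 2.79, 3.14, 3.14, 3.14].

### API

Orientations are given as a unit quaternion [x, y, z, w].
In Python, from rig import manip gives the robot as it stands.
- The arm moves only by the shell command python3 -m handwheel 'ROWS' [OPENING] [FORCE]. ROWS is JSON, a list that holds one entry, the list of rows, each a list of 4 numbers: the shift along the tool's x, y, z in units of 60 mm (1.0 is 60 mm), then the turn about the tool's z in units of 5 degrees (1.0 is 5 degrees). A call has exactly 8 rows; each row is the pose to reach, as a shift and turn from the pose commanded when the call began, along the tool's axes at that moment; what a row does not reach only later rows make up. A row lasts 1/8 s, in which the tool goes at most 62.5 mm and 10.7 degrees, less where a joint would pass 70% of its speed; a pose out of reach is approached as far as the arm can. A call with a gripper value outside its range is refused whole. OPENING is the opening, from 0 (shut) to 1 (fully open), set as the call begins (- or left out, the last holds). The fingers move at their own pace and stop on an object; FORCE is the grip in N (left out, the last holds). Time passes only in rows, so rows that repeat a pose let the fingers close, or fill a call up. It gives the time, the measured TCP pose, the force, the opening and the grip force at its end, in the units of the state.
- manip.sense(): the state, without advancing time (a new reading comes with each control period).
- manip.snapshot(name): name is "scene" or "top"; returns a dict with "color" (420x560x3 uint8, red, green, blue), "depth" (420x560 float32, m along the optical axis (not along the pixel's ray), 0 where there is no reading), "intrinsics" (3x3 intrinsics, pixels), "position" and "attitude" of the camera in the world. Camera axes: x right, y up, looking along -z (the intrinsics and any distortion apply to the point x, -y, -z); pixel columns grow to the right and rows downward; lengths in m; the calibration is good to about 2 mm. A picture is of the moment at which its call begins.
- manip.close_job(): hands the job in; it is judged then, once.
The state is a dict: "time": time; "joints": joint angles; "qd": joint speeds; "joint_torque": joint torques, N m; "eef_pos": TCP position; "ee_rot": TCP orientation; "ft_force": force on the tool from outside, world axes, zero at the start; "torque": the same for the moment, N m; "grip_width": finger opening in m; "gripper_force": force on a finger pad.
Only numpy, scipy, OpenCV 4.12 (cv2) and the standard library are available. Lean on these libraries where they do the work, as an engineer would, in place of code of your own. Each camera call takes 0.05 s, during which the arm holds its last target. There are 200 camera calls.

### The job

Push the spokes of the hand press's clicking stop sleeve round until it rests in the click of number six (red spoke over the red mark), with the lever still up. Then push the long lever down until it comes firmly up against the stop, so that the sprung foot presses the pearl plaque, and leave it down. Do not shift the plaque, and leave the punch, the pebble and the brush pot alone.

Things in the scene. Friction and masses are not known exactly. Their poses are not given: they have to be found in the camera images.
- press: Dark green cast-iron hand press, bolted down. Origin on the vertical ram axis at bench level, z up. mm in its frame: base x -90..90, y -190..90, 30 high; steel bed 100 x 100, top z 50; head x -50..50, y -170..50, z 125..225; on the head a fixed dark disc of radius 106, top z 233, with ten radial marks near its rim for the numbers 0 to 9.
- mark_six (a point): Centre of the red mark on the disc's rim, 95 mm from the sleeve's axis: number six. It lies 330 degrees round from the press's +x (anticlockwise from above, towards +y). Mark n lies at 150 + 30 n degrees; the other marks are ivory, 0, 3 and 9 longer.
- column_top (a point): Top of the press's iron column, 60 x 60 mm, 370 mm above the bench, 140 mm from the sleeve's axis on the press's -y side. It leaves no room there for a gripper's body beside the sleeve.
- sleeve_center (a point): Fixed point on the vertical axis of the brass stop sleeve, at the height of the spokes' centre line, 26 mm above the marked disc. Hub 36 mm radius. Four level spokes at 90 degrees to each other, 12 mm thick, each ending in an 18 mm ball centred 92 mm from the axis.
- sleeve (a joint): Angle of the sleeve, rad, anticlockwise from above: number n is n x 0.5236 (six = 3.1416). Starts somewhere from 0 to 3; hard ends just past 0 and 9. A spring detent clicks at each number: the sleeve resists with up to 0.3 to 0.5 Nm until about half way to the next number, then snaps on into it by itself; let go, it springs to the nearest number.
- red_spoke (a point): Centre of the ball at the end of the one red spoke, which points at the mark of the number set; it turns with the sleeve. The other three spokes are bare steel.
- stop_finger_tip (a point): Underside of the outer end of the blue stop finger on the ram's cap, 35 mm from the axis; cap and finger reach 76 mm above the disc. It comes down with the ram and lands on the sleeve's stepped crown (out to 38 mm radius, up to 52 mm above the disc): each number higher stops the ram 2 mm sooner.
- lever (a joint): Angle of the long lever, rad: 0 at the start (18 degrees above level), growing downward; it stays where it is left. Moving it takes a few N at the handle. The ram goes down about 39 mm per rad; its sprung foot (1.3 N/mm) meets the plaque at about 0.39. With six set it meets the stop at about 0.56: from there the force climbs steeply (10 to 20 N is a firm push).
- lever_pivot (a point): Fixed point on the lever's level hinge axis, which runs along the press's x; at x -75, y 0, z 185 mm of the press. The lever points to the press's +y and swings in the upright plane x = -75.
- lever_grip (a point): Point on the centre line of the lever's dark wooden handle, 215 mm from the pivot; moves with the lever. The handle is round, 28 mm thick, from 161 to 269 mm from the pivot.
- foot: Round steel pressing foot, 52 mm across, under the ram; origin in the centre of its underside, 15 mm above the plaque at the start.
- plaque: Square lacquer plaque inlaid with mother-of-pearl, 84 x 84 x 8 mm, loose on the bed under the foot; origin in the centre of its underside. More than 14 N cracks it: that happens if the lever is pushed right down with the sleeve set below five.
- punch: Tarnished copper punch standing upright on the bench, 30 mm thick, 118 mm high; origin in the centre of its underside.
- pebble: Smoky quartz polishing pebble, 64 x 46 x 26 mm, lying on the bench; origin in the centre of its underside.
- pot: Red bamboo brush pot, 69 mm across, 105 mm high, standing upright with brushes reaching 185 mm; origin in the centre of its underside.

How it is judged:
By the outcome, as a careful person would: the job done as asked, in the order asked, and still so for the second after the job is handed in, with the robot touching nothing.
It also fails if it takes over 64 s, if anything falls off the work surface, if the arm or the gripper's body presses on something with over 40 N, if the wrist force passes 120 N, or if a joint passes its speed limit or range.

## Working session

There is one attempt and no reset: what is moved stays moved. The work goes in short steps, Python scripts to look and compute and a shell command to move; the robot and the scene stay as the last step left them, time stands still between calls to the robot, and variables do not carry over. Pictures are saved under pics/ and viewed, at most 10 in all, crops included, and the job is handed in when it is done.

```bash
ls; mkdir -p pics; python3 - <<'E'
from rig import manip
import cv2
s=manip.sense(); print({k:(v if not hasattr(v,'round') else v) for k,v in s.items()})
import numpy as np,pickle
for n in("scene","top"):
    d=manip.snapshot(n); pickle.dump(d,open(f"{n}0.pkl","wb")); cv2.imwrite(f"pics/{n}0.png",d["color"][:,:,::-1]); print(n,d["position"],d["attitude"],d["intrinsics"])
E
```

```text
pics
{'time': 0.0, 'joints': array([-1.1966266 ,  0.33285506, -0.06466688,  1.46090193,  0.02160726,
        1.34989905, -0.08847871]), 'qd': array([-0.00166548, -0.00196936,  0.00104406,  0.00111088, -0.00078579,
        0.00015435,  0.00077656]), 'joint_torque': array([ 8.21116828e-05, -6.23238158e+01,  2.46609282e-02, -3.89910650e+01,
       -6.13791542e-02,  3.93967715e-02,  1.78787632e-04]), 'eef_pos': array([0.24141479, 0.57611394, 0.23578315]), 'ee_rot': array([ 1.97080333e-01,  9.80387104e-01, -6.77337545e-04, -9.51762367e-05]), 'ft_force': array([-0.74355812, -0.42636777, -0.21955426]), 'torque': array([ 0.0536885 , -0.02111333,  0.04739921]), 'gripper_force': 0.0, 'grip_width': 0.08724760587444684}
scene [1.11793878 0.17273159 0.8861393 ] [0.22122401 0.2894055  0.74337447 0.56098021] [[428.55242585   0.         272.96439144]
 [  0.         428.55242585 213.08797927]
 [  0.           0.           1.        ]]
top [0.36014739 0.00465347 1.1945921 ] [ 0.05508909 -0.05346001 -0.69552006  0.7143942 ] [[543.52947492   0.         283.88975087]
 [  0.         543.52947492 212.95968945]
 [  0.           0.           1.        ]]
```

View pics/scene0.png

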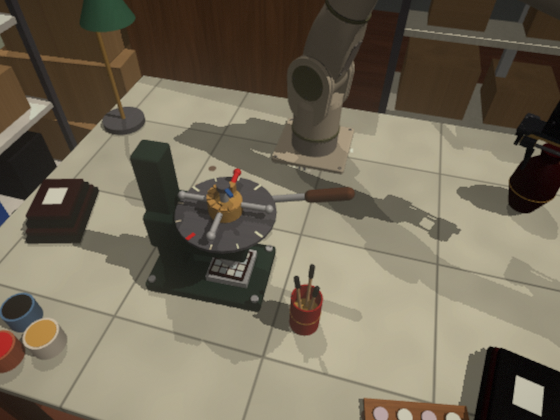

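View pics/top0.png

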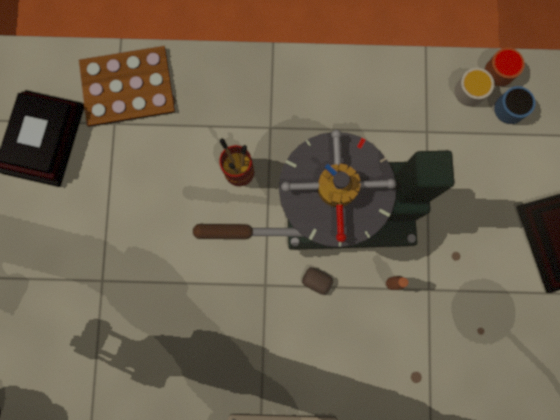

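The top view has image up = world +x and left = +y. The disc is at about (338,188), the red mark at (361,143) and the red spoke points down to (340,237), so the sleeve is near number 1. The lever handle is at (222,231) and the column top at (433,168).

```bash
cat >h.py <<'E'
import numpy as np,cv2
from scipy.spatial.transform import Rotation as R
def cloud(d):
    z=d["depth"];K=d["intrinsics"];v,u=np.mgrid[:z.shape[0],:z.shape[1]]
    p=np.stack([(u-K[0,2])/K[0,0]*z,-(v-K[1,2])/K[1,1]*z,-z],-1)
    return p@R.from_quat(d["attitude"]).as_matrix().T+d["position"]
def red(d):
    h=cv2.cvtColor(d["color"],cv2.COLOR_RGB2HSV)
    return ((h[...,0]<8)|(h[...,0]>172))&(h[...,1]>190)&(h[...,2]>110)
E
python3 - <<'E'
import pickle; from h import *
np.set_printoptions(precision=4,suppress=True)
d=pickle.load(open("top0.pkl","rb"));P=cloud(d);z=P[...,2]
m=(d["depth"]>0)&(abs(z-.233)<.006); m[:, :270]=0;m[:,405:]=0;m[:120]=0;m[260:]=0
c=max(cv2.findContours(m.astype(np.uint8),0,1)[0],key=cv2.contourArea)
hull=cv2.convexHull(c)[:,0]; q=P[hull[:,1],hull[:,0]][:,:2]
(x,y),r=cv2.minEnclosingCircle(q.astype(np.float32)*1000);print("disc",x,y,r,np.median(z[m]))
A=np.c_[2*q,np.ones(len(q))];s=np.linalg.lstsq(A,(q**2).sum(1),rcond=None)[0];print("fit",s[:2],np.sqrt(s[2]+s[:2]@s[:2]))
C=s[:2]
n,l,st,ce=cv2.connectedComponentsWithStats(red(d).astype(np.uint8))
for i in range(1,n):
    if st[i,4]>8:
        p=np.median(P[l==i],0);e=p[:2]-C;print("red",ce[i],st[i],p,np.hypot(*e),np.degrees(np.arctan2(e[1],e[0])))
def reg(a,b,c_,e,lo,hi,n):
    w=P[b:e,a:c_].reshape(-1,3);w=w[(w[:,2]>lo)&(w[:,2]<hi)];print(n,len(w),np.median(w,0),w.min(0),w.max(0))
reg(400,130,460,230,.36,.385,"column")
reg(190,215,255,250,.15,.35,"handle")
reg(210,130,260,190,.09,.25,"pot")
reg(380,270,410,295,.1,.15,"punch")
reg(270,120,405,260,.27,.4,"cap")
for u in (195,210,225,240,250,270,285):print(u,P[231,u])
# red spoke tip
E
```

```text
disc 556.4869995117188 -93.85034942626953 115.35186004638672 0.23259901201164068
fit [ 0.5593 -0.088 ] 0.10741949623863807
red [508.2838  62.1937] [494  49  29  27 599] [ 0.8898 -0.4798  0.0511] 0.5125545515931161 -49.854589663329335
red [360.8333 142.9667] [358 139   7   9  30] [ 0.6414 -0.1281  0.2341] 0.09140337517854846 -26.04540123808615
red [339.6829 223.1805] [336 205   9  36 205] [ 0.4894 -0.0882  0.2641] 0.06994816508845844 -179.8527486127099
column 1441 [ 0.5639 -0.2227  0.3692] [ 0.5344 -0.2555  0.36  ] [ 0.595  -0.1932  0.3741]
handle 940 [0.4708 0.1136 0.2621] [0.4565 0.0606 0.2318] [0.4876 0.1658 0.2801]
pot 466 [0.6408 0.1147 0.1061] [0.6026 0.0803 0.0901] [0.6691 0.1468 0.1877]
punch 95 [ 0.3975 -0.2262  0.1172] [ 0.3881 -0.237   0.1012] [ 0.406  -0.2174  0.1226]
cap 909 [ 0.5588 -0.0918  0.2822] [ 0.4643 -0.198   0.27  ] [0.6501 0.0047 0.3127]
195 [0.4674 0.1592 0.2751]
210 [0.4684 0.1341 0.2723]
225 [0.4701 0.1094 0.2634]
240 [0.4714 0.084  0.2584]
250 [0.4732 0.0674 0.2477]
270 [0.476  0.0328 0.2319]
285 [0.4778 0.006  0.2233]
```

```bash
python3 -m handwheel '[[[-0.5,-0.4,-0.7,1.6],[-1.0,-0.8,-1.4,3.2],[-1.6,-1.3,-2.0,4.8],[-2.3,-1.8,-2.2,6.5],[-3.0,-2.4,-2.2,8.2],[-3.7,-2.9,-2.2,9.9],[-4.4,-3.5,-2.2,11.6],[-5.0,-4.0,-2.2,13]]]' 0 10
cat >>h.py <<'E'
def go(x,y,z):
    from rig import manip
    s=manip.sense();M=R.from_quat(s["ee_rot"]).as_matrix()
    return (M.T@(np.array([x,y,z])-s["eef_pos"])/.06).round(2),np.degrees(np.arctan2(M[1,1],M[0,1])),s["eef_pos"].round(4)
E
python3 -c "
from h import *
print(go(.62,-.111,.36))"
```

```text
time: 1.1
eef_pos: [0.4261, 0.237, 0.3684]
ee_rot: [0.695, 0.719, -0.0, -0.0]
ft_force: [0.4, 0.8, 0.1]
grip_width: 0.0152
gripper_force: 0.0
(array([-5.91,  3.03,  0.14]), np.float64(1.9509540776517047), array([0.4261, 0.237 , 0.3684]))
```

```bash
python3 -m handwheel '[[[-0.7,0.4,0,0],[-1.6,0.8,0,0],[-2.5,1.3,0,0],[-3.4,1.7,0,0],[-4.3,2.2,0.1,0],[-5.2,2.6,0.1,0],[-5.9,3.0,0.1,0],[-5.9,3.0,0.1,0]]]' 
python3 -c "
from h import *
print(go(.62,-.111,.262))
for a in range(-20,150,12):
    t=np.radians(a);print(a,go(.556+.068*np.cos(t),-.086+.068*np.sin(t),.262)[0])"
```

```text
time: 2.1
eef_pos: [0.6195, -0.1115, 0.361]
ee_rot: [0.695, 0.719, -0.002, -0.0]
ft_force: [0.1, 0.4, 0.2]
grip_width: 0.0005
gripper_force: 0.0
(array([0.01, 0.01, 1.65]), np.float64(1.937148169321639), array([ 0.6195, -0.1115,  0.361 ]))
-20 [0.04 0.01 1.65]
-8 [0.27 0.08 1.65]
4 [0.51 0.09 1.65]
16 [0.74 0.06 1.65]
28 [ 0.96 -0.02  1.65]
40 [ 1.16 -0.15  1.65]
52 [ 1.33 -0.31  1.65]
64 [ 1.47 -0.51  1.65]
76 [ 1.55 -0.73  1.65]
88 [ 1.6  -0.96  1.65]
100 [ 1.59 -1.2   1.65]
112 [ 1.53 -1.43  1.65]
124 [ 1.43 -1.64  1.65]
136 [ 1.28 -1.83  1.65]
148 [ 1.1  -1.98  1.65]
```

```bash
python3 -m handwheel '[[[0,0,0.3,0],[0,0,0.6,0],[0,0,0.9,0],[0,0,1.2,0],[0,0,1.4,0],[0,0,1.5,0],[0,0,1.6,0],[0,0,1.65,0]]]' 
python3 - <<'E'
from h import *
from rig import manip
d=manip.snapshot("scene");cv2.imwrite("pics/s1.png",cv2.resize(d["color"][130:330,100:380,::-1],None,fx=2.8,fy=2.8))
E
```

```text
time: 3.1
eef_pos: [0.6194, -0.1075, 0.2634]
ee_rot: [0.693, 0.721, 0.0, 0.0]
ft_force: [-0.5, 0.3, 0.4]
grip_width: 0.0002
gripper_force: 0.0
```

View pics/s1.png

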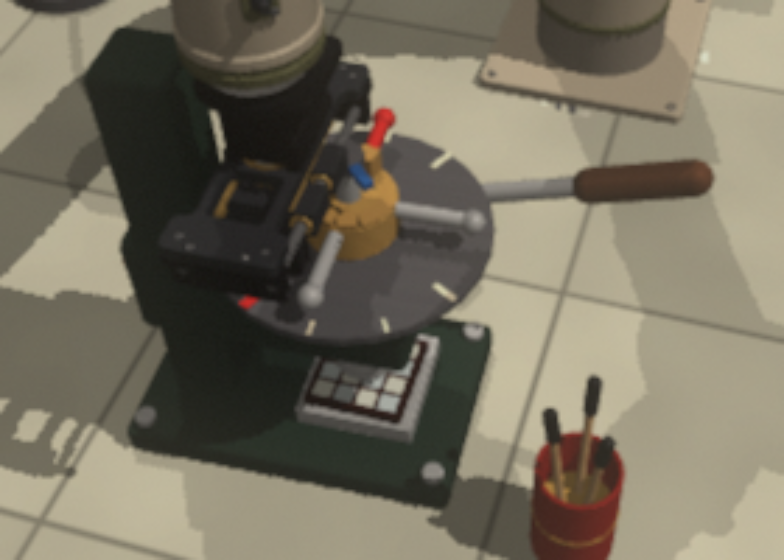

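```bash
python3 -m handwheel '[[[0.15,0.05,0,0],[0.27,0.08,0,0],[0.39,0.09,0,0],[0.51,0.09,0,0],[0.62,0.08,0,0],[0.74,0.06,0,0],[0.85,0.02,0,0],[0.96,-0.02,0,0]]]' 
python3 -c "
from h import *
for a in range(28,150,6):
    t=np.radians(a);print(a,go(.556+.068*np.cos(t),-.086+.068*np.sin(t),.262))"
```

```text
time: 4.15
eef_pos: [0.6158, -0.0509, 0.2638]
ee_rot: [0.693, 0.72, -0.0, 0.001]
ft_force: [-0.6, -2.3, 0.4]
grip_width: 0.0006
gripper_force: 0.9
28 (array([-0.05,  0.  ,  0.03]), np.float64(2.1848058149461433), array([ 0.6158, -0.0509,  0.2638]))
34 (array([ 0.05, -0.05,  0.03]), np.float64(2.1848058149461433), array([ 0.6158, -0.0509,  0.2638]))
40 (array([ 0.15, -0.12,  0.03]), np.float64(2.1848058149461433), array([ 0.6158, -0.0509,  0.2638]))
46 (array([ 0.24, -0.2 ,  0.03]), np.float64(2.1848058149461433), array([ 0.6158, -0.0509,  0.2638]))
52 (array([ 0.32, -0.29,  0.03]), np.float64(2.1848058149461433), array([ 0.6158, -0.0509,  0.2638]))
58 (array([ 0.39, -0.38,  0.03]), np.float64(2.1848058149461433), array([ 0.6158, -0.0509,  0.2638]))
64 (array([ 0.45, -0.48,  0.03]), np.float64(2.1848058149461433), array([ 0.6158, -0.0509,  0.2638]))
70 (array([ 0.5 , -0.59,  0.03]), np.float64(2.1848058149461433), array([ 0.6158, -0.0509,  0.2638]))
76 (array([ 0.54, -0.7 ,  0.03]), np.float64(2.1848058149461433), array([ 0.6158, -0.0509,  0.2638]))
82 (array([ 0.57, -0.82,  0.03]), n
[... 497 characters left out ...]
1.4 ,  0.03]), np.float64(2.1848058149461433), array([ 0.6158, -0.0509,  0.2638]))
118 (array([ 0.47, -1.51,  0.03]), np.float64(2.1848058149461433), array([ 0.6158, -0.0509,  0.2638]))
124 (array([ 0.42, -1.61,  0.03]), np.float64(2.1848058149461433), array([ 0.6158, -0.0509,  0.2638]))
130 (array([ 0.35, -1.71,  0.03]), np.float64(2.1848058149461433), array([ 0.6158, -0.0509,  0.2638]))
136 (array([ 0.27, -1.8 ,  0.03]), np.float64(2.1848058149461433), array([ 0.6158, -0.0509,  0.2638]))
142 (array([ 0.18, -1.88,  0.03]), np.float64(2.1848058149461433), array([ 0.6158, -0.0509,  0.2638]))
148 (array([ 0.09, -1.95,  0.03]), np.float64(2.1848058149461433), array([ 0.6158, -0.0509,  0.2638]))
```

```bash
python3 -m handwheel '[[[0.10,-0.05,0,0],[0.20,-0.12,0,0],[0.29,-0.20,0,0],[0.37,-0.29,0,0],[0.44,-0.38,0,0],[0.50,-0.48,0,0],[0.55,-0.59,0,0],[0.59,-0.70,0,0]]]' 
python3 - <<'E'
import pickle;from h import *
from rig import manip
print(go(.556,-.086,.262))
d=manip.snapshot("top");P=cloud(d);pickle.dump(d,open("top1.pkl","wb"));C=np.array([.556,-.086])
cv2.imwrite("pics/t1.png",cv2.resize(d["color"][110:270,240:470,::-1],None,fx=3,fy=3))
n,l,st,ce=cv2.connectedComponentsWithStats(red(d).astype(np.uint8))
for i in range(1,n):
    p=np.median(P[l==i],0);e=p[:2]-C
    if st[i,4]>5 and np.hypot(*e)<.12:print(ce[i],st[i],p,np.hypot(*e),np.degrees(np.arctan2(e[1],e[0])))
E
```

```text
time: 5.15
eef_pos: [0.5719, -0.0156, 0.2635]
ee_rot: [0.693, 0.721, 0.0, -0.0]
ft_force: [0.8, -0.5, 0.3]
grip_width: 0.0005
gripper_force: 0.0
(array([-1.16, -0.31,  0.02]), np.float64(2.299778236755095), array([ 0.5719, -0.0156,  0.2635]))
```

View pics/t1.png

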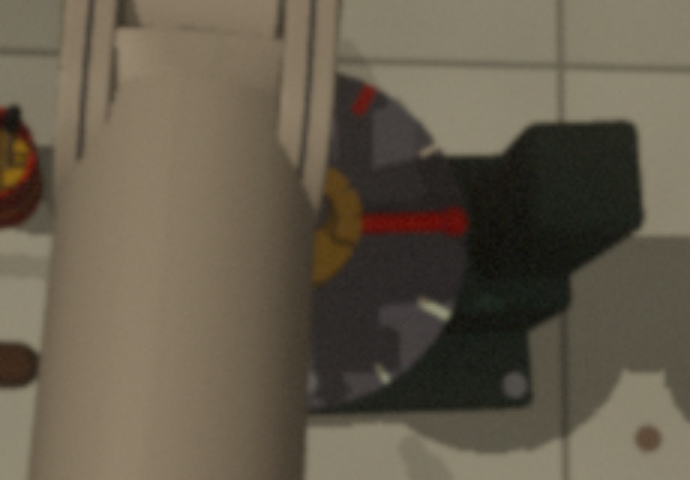

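The red spoke now points at about 270° (pixel (455,222)), which is number 4, and the red mark is at (364,100). Two more clicks to go.

```bash
python3 -m handwheel '[[[0.03,-0.12,0,0],[0.04,-0.23,0,0],[0.05,-0.35,0,0],[0.04,-0.47,0,0],[0.01,-0.59,0,0],[-0.02,-0.70,0,0],[-0.07,-0.81,0,0],[-0.10,-0.86,0,0]]]' 
cat >look.py <<'E'
import sys;from h import *
from rig import manip
s=manip.sense();p=s["eef_pos"];C=np.array([.556,-.086]);e=p[:2]-C
print("tool",p.round(4),np.hypot(*e).round(4),np.degrees(np.arctan2(e[1],e[0])).round(1),s["ft_force"].round(1))
d=manip.snapshot("top");P=cloud(d)
h=cv2.cvtColor(d["color"],cv2.COLOR_RGB2HSV)
m=((h[...,0]<6)|(h[...,0]>174))&(h[...,1]>190)&(h[...,2]>80)&(np.hypot(P[...,0]-C[0],P[...,1]-C[1])<.11)
for nm,k in(("spoke",m&(P[...,2]>.25)),("mark",m&(abs(P[...,2]-.233)<.008))):
    q=P[k]
    if len(q):
        e=np.median(q,0)[:2]-C;print(nm,len(q),np.hypot(*e).round(3),np.degrees(np.arctan2(e[1],e[0])).round(1))
cv2.imwrite(f"pics/{sys.argv[1]}.png",cv2.resize(d["color"][110:270,240:470,::-1],None,fx=3,fy=3))
E
python3 look.py t2
```

```text
time: 6.2
eef_pos: [0.5212, -0.0243, 0.2639]
ee_rot: [0.693, 0.721, 0.001, 0.0]
ft_force: [3.8, 1.0, -0.2]
grip_width: 0.0003
gripper_force: 1.0
tool [ 0.5212 -0.0243  0.2639] 0.0708 119.4 [ 3.8  1.  -0.2]
spoke 114 0.082 -42.4
mark 3 0.102 -26.8
```

```bash
python3 -m handwheel '[[[-0.02,-0.05,0,0],[-0.05,-0.10,0,0],[-0.07,-0.12,0,0],[-0.07,-0.12,0,0],[-0.07,-0.12,0,0],[-0.07,-0.12,0,0],[-0.07,-0.12,0,0],[-0.07,-0.12,0,0]]]' 
python3 look.py t3
```

```text
time: 7.25
eef_pos: [0.5141, -0.0287, 0.2635]
ee_rot: [0.693, 0.721, 0.0, -0.0]
ft_force: [-0.1, -0.8, -0.1]
grip_width: 0.0007
gripper_force: 0.0
tool [ 0.5141 -0.0287  0.2635] 0.071 126.2 [-0.1 -0.8 -0.1]
```

```bash
python3 -m handwheel '[[[0,0,-0.5,0],[0,0,-1.0,0],[0.2,0,-1.4,0],[0.8,-0.2,-1.4,0],[1.6,-0.5,-1.4,0],[2.3,-0.7,-1.4,0],[2.4,-0.8,-1.4,0],[2.4,-0.8,-1.4,0]]]' 
python3 look.py t4
python3 -c "
from h import *
print(go(.469,.118,.290))"
```

```text
time: 8.3
eef_pos: [0.4604, 0.113, 0.3476]
ee_rot: [0.693, 0.721, 0.0, 0.0]
ft_force: [0.6, 0.5, -0.1]
grip_width: 0.0001
gripper_force: 0.0
tool [0.4604 0.113  0.3476] 0.2207 115.6 [ 0.6  0.5 -0.1]
spoke 175 0.072 -25.4
(array([0.09, 0.14, 0.96]), np.float64(2.202306734736681), array([0.4608, 0.1122, 0.3476]))
```

View pics/t4.png

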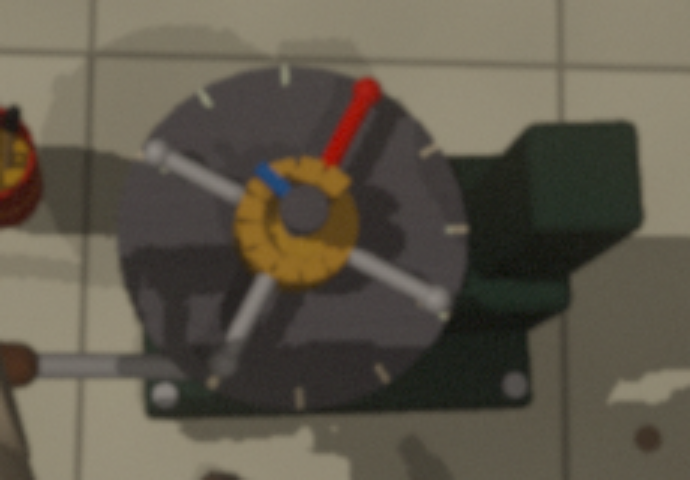

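The sleeve is at six: the red spoke at (367,92) covers the red mark, and the lever is still up. Next I push the lever down.

```bash
python3 -m handwheel '[[[0.1,0.14,0.4,0],[0.1,0.14,0.8,0],[0.1,0.14,1.1,0],[0.1,0.14,1.4,0],[0.1,0.14,1.7,0],[0.12,0.14,2.0,0],[0.13,0.14,2.3,0],[0.13,0.14,2.5,0]]]' 
python3 -c "
from h import *
print(go(.469,.12,.161))"
```

```text
time: 9.35
eef_pos: [0.4694, 0.1206, 0.1974]
ee_rot: [0.694, 0.72, 0.001, 0.0]
ft_force: [0.3, 1.7, 3.2]
grip_width: 0.0004
gripper_force: 1.8
(array([-0.01, -0.01,  0.61]), np.float64(2.163741877136532), array([0.4694, 0.1206, 0.1974]))
```

```bash
python3 -m handwheel '[[[0,0,0.1,0],[0,0,0.2,0],[0,0,0.3,0],[0,0,0.4,0],[0,0,0.45,0],[0,0,0.5,0],[0,0,0.55,0],[0,0,0.55,0]]]'
```

```text
time: 10.35
eef_pos: [0.4684, 0.1215, 0.1643]
ee_rot: [0.693, 0.721, -0.0, -0.0]
ft_force: [1.0, -0.8, 2.5]
grip_width: 0.0006
gripper_force: 0.9
```

```bash
python3 -m handwheel '[[[0,0,0.03,0],[0,0,0.06,0],[0,0,0.09,0],[0,0,0.12,0],[0,0,0.15,0],[0,0,0.15,0],[0,0,0.15,0],[0,0,0.15,0]]]'
```

```text
time: 11.35
eef_pos: [0.4687, 0.1216, 0.1559]
ee_rot: [0.693, 0.721, 0.0, -0.0]
ft_force: [0.1, -1.5, 7.5]
grip_width: 0.0005
gripper_force: 3.2
```

Force is rising, so the stop is near.

```bash
python3 -m handwheel '[[[0,0,0.02,0],[0,0,0.04,0],[0,0,0.06,0],[0,0,0.06,0],[0,0,0.06,0],[0,0,0.06,0],[0,0,0.06,0],[0,0,0.06,0]]]'
```

```text
time: 12.35
eef_pos: [0.4692, 0.122, 0.1529]
ee_rot: [0.693, 0.721, 0.001, 0.0]
ft_force: [0.3, 0.1, 11.7]
grip_width: 0.0003
gripper_force: 5.6
```

```bash
python3 -m handwheel '[[[0,0,0.02,0],[0,0,0.04,0],[0,0,0.06,0],[0,0,0.06,0],[0,0,0.06,0],[0,0,0.06,0],[0,0,0.06,0],[0,0,0.06,0]]]'
```

```text
time: 13.35
eef_pos: [0.4696, 0.1223, 0.1499]
ee_rot: [0.693, 0.721, 0.002, 0.0]
ft_force: [-3.7, -1.1, 16.1]
grip_width: 0.0004
gripper_force: 7.8
```

```bash
python3 -m handwheel '[[[0,0,-0.1,0],[0,0,-0.3,0],[0,0,-0.7,0],[0,0,-1.3,0],[0,0,-2.0,0],[0,0,-2.8,0],[0,0,-3.6,0],[0,0,-3.6,0]]]'
python3 -m handwheel '[[[0.5,0,0,0],[1.2,-0.3,0,0],[2.1,-0.6,0,0],[3.0,-0.9,0,0],[3.8,-1.2,0,0],[4.4,-1.5,0,0],[4.6,-1.5,0,0],[4.6,-1.5,0,0]]]'
python3 look.py t5
python3 - <<'E'
from h import *
from rig import manip
d=manip.snapshot("top");P=cloud(d);w=P[200:260,185:300].reshape(-1,3)
for y in(.05,.07,.09,.11,.13,.15):
    k=w[(abs(w[:,1]-y)<.004)&(w[:,2]>.06)];
    if len(k):print(y,len(k),k[:,2].max().round(4),np.percentile(k[:,2],80).round(4))
d=manip.snapshot("scene");cv2.imwrite("pics/s5.png",cv2.resize(d["color"][130:330,100:380,::-1],None,fx=2.8,fy=2.8))
E
```

```text
time: 14.35
eef_pos: [0.4693, 0.1216, 0.3676]
ee_rot: [0.693, 0.721, 0.002, 0.001]
ft_force: [0.5, -0.0, -0.3]
grip_width: 0.0004
gripper_force: 0.0
time: 15.35
eef_pos: [0.3677, 0.3934, 0.3633]
ee_rot: [0.693, 0.721, -0.001, 0.0]
ft_force: [0.2, -0.9, 0.7]
grip_width: 0.0004
gripper_force: 0.0
tool [0.3677 0.3934 0.3633] 0.515 111.4 [ 0.2 -0.9  0.7]
spoke 179 0.072 -25.6
0.05 36 0.1579 0.1553
0.07 43 0.153 0.15
0.09 56 0.1549 0.1493
0.11 58 0.1471 0.1438
0.13 56 0.1419 0.1388
0.15 57 0.1371 0.1334
```

View pics/s5.png

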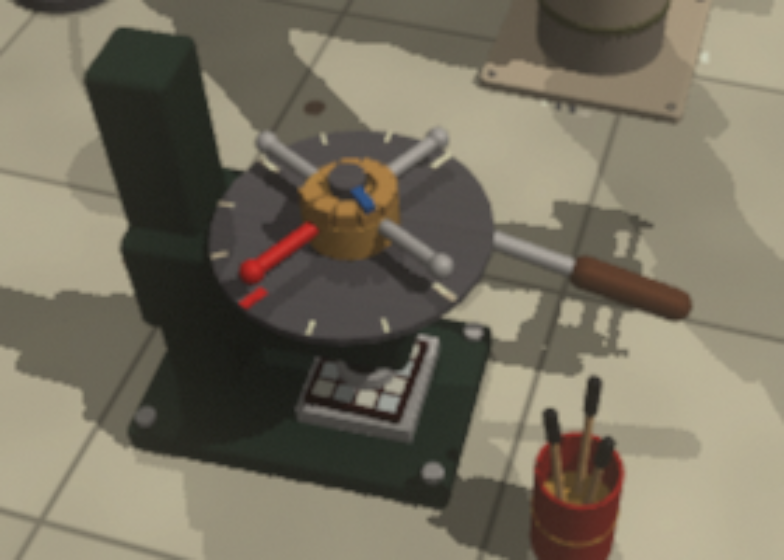

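View pics/t5.png

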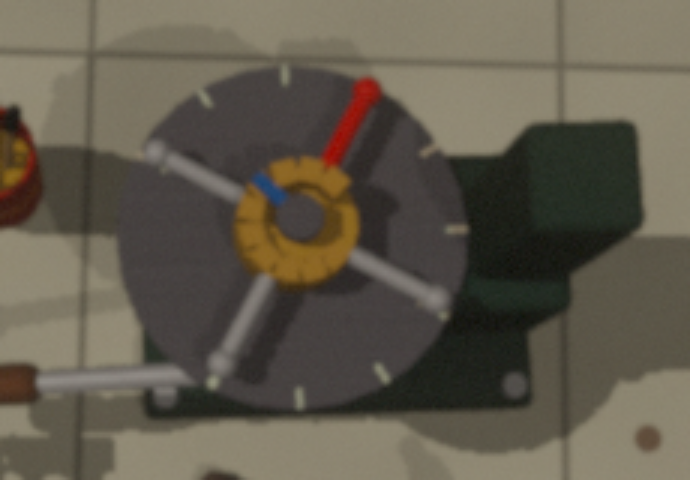

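The red spoke still covers the red mark. The lever is down at about 14.6° below level (about 0.57 rad) and the blue finger sits on the crown. The plaque looks undisturbed.

```bash
python3 -c "
from rig import manip
print(manip.close_job())"
```

```text
the job is handed in; nothing more can be done
None
```

The job is handed in: the sleeve rests in the click of six, the lever was pushed down to the stop with about 16 N and stayed down, and the plaque and the pot look unmoved; I did not re-check the punch and pebble, but the arm kept clear of them.

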